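Pop the tea tin out and catch it on the apron

TASK

Press the key of the spring dispenser with one finger, so that its gate lifts and the small tea tin springs out of its bay, and stop the tin with the other finger while it is on the open apron, before it runs off the end. Finish holding like that: one finger still keeping the key down (so the gate does not drop on the lid) and the tin at rest, upright on the apron, pushing against the other finger. Grasp and lift nothing, and leave the other things on the worktop where they are.

Things in the scene. Friction and masses are not known exactly. Their poses are not given: they have to be found in the camera images.
- dispenser: Fixed black dispenser. Origin on the worktop under the gate's rear face, mid-lane; +x: the way the tin runs out, +z up, key on the -y side. Floor plate top at z = 6 mm, x = -160 to 65, y = -67 to 27 mm. Lane 39 mm wide (y = +-19.5). Behind the gate: the bay, walls to z = 26 mm. White spring housing at the rear, x = -156 to -94, up to z = 56 mm.
- key (a joint): Steel rocker (body key) hinged along the dispenser's x at y = -26, z = 34 mm. Rad: 0 at rest, grows as the key is pressed, stop at 0.42. Pressing takes about 4 N at first, 9 to 15 N near the stop; it springs back when let go. Key plate: x = 0 to 54, y = -64 to -36 mm of the dispenser, top at z = 28 mm at rest, about 10 mm lower at the stop (at y = -50). The tin is freed at about 0.25 to 0.3 rad.
- key_press (a point): Point on top of the key plate, a good place to press: x = 32, y = -50, z = 28 mm of the dispenser with the key at rest (it moves with the key).
- gate (a point): Fixed point at x = 0, y = 0, z = 36 mm of the dispenser, where the gate holds the tin. The rocker's arm crosses over the lane here, x = 0 to 7 mm, z = 39 to 44 mm at rest; pressing the key raises it (to about 65 mm at its far side). The gate tab hangs under it at y = 2 to 16 mm, down to z = 29 mm at rest.
- apron (a point): Point on the apron's floor, mid-lane: x = 32, y = 0, z = 6 mm of the dispenser, 50 mm sideways of key_press. The apron is x = 0 to 65 mm, open above and at its far end, with side rails only up to z = 12 mm. A finger standing here, its tip lower than the tin's top (z = 36 mm), stops the tin.
- pusher_face (a point): Middle of the front of the white spring pusher behind the tin. It pushes the tin to the dispenser's +x with about 3 to 4 N (2 N at the end of its 105 mm stroke), at up to 0.15 m/s: once freed and not stopped, the tin crosses the apron and drops off its end in about 0.7 to 1.5 s.
- tin: Plain steel tea tin, 40 mm long (its x, along the lane), 36 mm wide, 30 mm high, about 0.11 kg, loose. Origin at the centre of its underside. At the start it stands in the bay on the floor plate (top at z = 36 mm), its centre at x = -21 mm of the dispenser, its front against the gate.
- tin_center (a point): The centre of that tin, half-way up.
- spare_tin: Bystander: another tin just like it (40 x 36 x 30 mm) standing on the worktop. Origin at its underside.
- mug: Bystander: white mug, 76 mm across, 85 mm high, handle on +y. Origin at its underside.
- espresso_cup: Bystander: white cup, 58 mm across, 55 mm high. Origin at its underside.
- sugar_jar: Bystander: glass jar with steel cap, 68 mm across, 80 mm high. Origin at its underside.
- shaker: Bystander: turned wooden shaker, 42 mm across, 80 mm high. Origin at its underside.
- bowl: Bystander: small bowl, 96 mm across, 42 mm high. Origin at its underside.
There are look-alikes about, which are no part of the job. Of the things like the dispenser, leave any that is blue; of the rest the larger one is meant. Leave any green look-alike of the tin alone.

How it is judged:
By the outcome, as a careful person would: the job done as asked, in the order asked, and still so for the second after the job is handed in, while the arm keeps its last pose, push and grip.
It also fails if it takes over 35 s, if anything falls off the work surface, if the arm or the gripper's body presses on something with over 40 N, if the wrist force passes 120 N, or if a joint passes its speed limit or range.

ROBOT

A 6-joint arm with a two-finger parallel gripper is mounted at the origin on the work surface. World frame = base frame: x ahead of the robot, y to its left, z up, the work surface at z = 0. Lengths are in m, angles in rad, forces in N, time in s.
With the tool pointing down it reaches from about 0.3 to 0.75 m from the base axis. Payload 8.5 kg.
Tool frame: the origin (TCP) lies midway between the tips of the shut fingers; the grasp point (between the pads) lies 19 mm behind it (robot.pinch_z is the distance from the TCP to the grasp point, in m); z points along the fingers, y is the line along which they close (so a half turn about z gives the same grasp; the last joint's range is limited). The gripper opens to 85 mm and grips with 20 to 120 N. Pads are 22 mm wide; open, the fingers measure 114 mm over their backs; the gripper's body (76 mm by 85 mm) begins 54 mm behind the grasp point. The pads swing forward as they close: fully open they stand 13 mm farther back than shut.
Start: joints at [1.088, 0.381, 1.297, -0, 1.464, -0.215], TCP at [0.146, 0.53, 0.198] pointing down, gripper open.
Joint ranges: [-3.11, 3.11], [-0.89, 2.33], [0.22, 2.48], [-1.42, 4.56], [0.17, 2.85], [-2.88, 2.88]. Speed limits (rad/s): [2.39, 2.39, 3.14, 3.14, 3.14, 3.14].

INTERFACE

Orientations are given as a 3x3 rotation matrix whose columns are the frame's x, y, z axes.
In Python, from station import robot gives the robot as it stands. The module is installed in compiled form; this text tells all that it offers.
- The arm moves only by the tool play_rows, never from a script. Its arguments are lists of equal length, an entry for each row: "jaw": the finger opening in cm, from 0 to 8.54; "slide": the shift along the tool's x, y, z in cm, a list of three; "roll": the turn about the tool's z in rad. In form: {"jaw": [jaw, ...], "slide": [[x, y, z], ...], "roll": [roll, ...]}. A call has 1 to 8 rows; each row is the pose to reach, as a shift and turn from the pose commanded when the call began, along the tool's axes at that moment; what a row does not reach only later rows make up. A row lasts 1/12 s, in which the tool goes at most 41.7 mm and 7.16 degrees, less where a joint would pass 70% of its speed; a pose out of reach is approached as far as the arm can. A call with a gripper value outside its range is refused whole. The fingers move at their own pace and stop on an object; "grip_force" is the grip in N (left out, the last holds). Time passes only in rows, so rows that repeat a pose let the fingers close. It gives the time, the measured TCP pose, the force, the opening and the grip force at its end, in the units of the state.
- robot.sense(): the state, without advancing time (a new reading comes with each control period).
- robot.capture(name): name is "scene" or "top" or "wrist"; returns a dict with "image" (384x512x3 uint8, red, green, blue), "camera_matrix" (3x3 intrinsics, pixels), "k1" (the pictures are not rectified: a ray, as slopes to the right and down, at radius r is drawn at 1 + k1 r^2 times it, then the intrinsics apply), "extrinsics" (4x4, takes a point from camera to world coordinates). Camera axes: x right, y up, looking along -z (the intrinsics and any distortion apply to the point x, -y, -z); pixel columns grow to the right and rows downward; lengths in m; the calibration is good to about 2 mm. A picture is of the moment at which its call begins. There is no depth.
- robot.job_done(): hands the job in; it is judged then, once.
The state is a dict: "t": time; "joints": joint angles; "joint_velocities": joint speeds; "joint_torque": joint torques, N m; "ee_pos": TCP position; "orientation": TCP orientation; "contact_force": force on the tool from outside, world axes, zero at the start; "torque": the same for the moment, N m; "width": finger opening in m; "grip_force": force on a finger pad.
Only numpy, scipy, OpenCV 4.12 (cv2) and the standard library are available. Lean on these libraries where they do the work, as an engineer would, in place of code of your own. Each camera call takes 0.05 s, during which the arm holds its last target. There are 200 camera calls.

## Working session

There is one attempt and no reset: what is moved stays moved. The work goes in short steps, Python scripts to look and compute and a tool call to move; the robot and the scene stay as the last step left them, time stands still between calls to the robot, and variables do not carry over. Pictures are saved under pics/ and viewed, at most 10 in all, crops included, and the job is handed in when it is done.

Besides the shell and the picture viewer there is one more tool, called after "Request:" by a JSON object that holds its "op" and its "data", one argument or row to a line. play_rows: Moves the arm, as the interface text tells. Its arguments: {"type":"object","properties":{"jaw":{"type":"array","items":{"type":"number"}},"slide":{"type":"array","items":{"type":"array","items":{"type":"number"}}},"roll":{"type":"array","items":{"type":"number"}},"grip_force":{"type":"number"}},"required":["jaw","slide","roll"]}

```bash
mkdir -p pics
cat > h.py <<'E'
import numpy as np, cv2
from station import robot
def cap(n,f):
    c=robot.capture(n); cv2.imwrite('pics/'+f+'.png',c['image'][:,:,::-1])
    np.savez('pics/'+f,K=c['camera_matrix'],k1=c['k1'],T=c['extrinsics'],im=c['image']); return c
def load(f): return np.load('pics/'+f+'.npz')
def proj(c,P):
    T=c['T'];K=c['K'];p=(np.atleast_2d(P)-T[:3,3])@T[:3,:3]
    s=np.c_[p[:,0]/-p[:,2],-p[:,1]/-p[:,2]]; r2=(s**2).sum(1,keepdims=True); s=s*(1+float(c['k1'])*r2)
    return np.c_[s[:,0]*K[0,0]+K[0,2],s[:,1]*K[1,1]+K[1,2]]
def unproj(c,px,z):
    K=c['K'];T=c['T'];px=np.atleast_2d(px).astype(float)
    d=np.c_[(px[:,0]-K[0,2])/K[0,0],(px[:,1]-K[1,2])/K[1,1]]; s=d.copy()
    for _ in range(20): s=d/(1+float(c['k1'])*(s**2).sum(1,keepdims=True))
    v=np.c_[s[:,0],-s[:,1],-np.ones(len(s))]@T[:3,:3].T
    return T[:3,3]+v*((z-T[2,3])/v[:,2])[:,None]
def up(f,x0,y0,x1,y1,k,out): cv2.imwrite('pics/'+out+'.png',cv2.resize(load(f)['im'][y0:y1,x0:x1,::-1],None,fx=k,fy=k,interpolation=cv2.INTER_CUBIC))
E
python3 - <<'E'
from h import *
a=cap('top','top0');b=cap('scene','scene0')
cv2.imwrite('pics/both.png',np.vstack([a['image'],b['image']])[:,:,::-1][:, :] if 0 else cv2.resize(a['image'],(800,600))[:,:,::-1])
print(load('top0')['T'],load('scene0')['T']); print(robot.sense())
E
```

```text
[[-6.54817094e-05  9.87715745e-01 -1.56261327e-01  3.18317803e-01]
 [-9.99763224e-01  3.33556581e-03  2.15028065e-02 -1.90819207e-02]
 [ 2.17598805e-02  1.56225736e-01  9.87481659e-01  1.14955008e+00]
 [ 0.00000000e+00  0.00000000e+00  0.00000000e+00  1.00000000e+00]] [[-0.40360458 -0.75551273  0.51604637  1.19965613]
 [ 0.91492569 -0.33094366  0.23105686  0.27319864]
 [-0.00378413  0.56539969  0.82480838  1.21690174]
 [ 0.          0.          0.          1.        ]]
{'t': 0.1, 'joints': array([ 1.08769756e+00,  3.81148605e-01,  1.29817850e+00, -4.38261039e-06,
        1.46360249e+00, -2.15295216e-01]), 'joint_velocities': array([-1.03846990e-03, -2.77529607e-03, -1.95395010e-03, -3.41142058e-04,
       -3.03208641e-06, -1.61319490e-03]), 'joint_torque': array([ 3.70258611e-03, -4.49222803e+01, -2.31660193e+01, -2.58356831e-04,
        3.63749779e-03, -5.01168711e-05]), 'ee_pos': array([0.14539082, 0.5301129 , 0.197265  ]), 'orientation': array([[-9.64354471e-01,  2.64613064e-01, -6.17185670e-04],
       [ 2.64613634e-01,  9.64353783e-01, -1.18596755e-03],
       [ 2.81362828e-04, -1.30700885e-03, -9.99999106e-01]]), 'contact_force': array([-0.75177574, -1.84636398, -0.06926194]), 'torque': array([-0.00431151, -0.0104431 , -0.03844755]), 'grip_force': 0.0, 'width': 0.08535419486854776}
```

View pics/both.png

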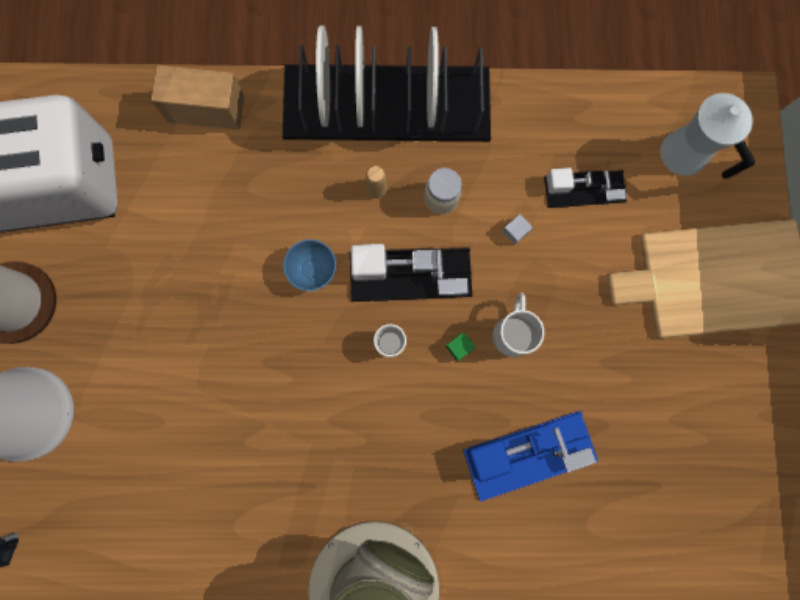

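View pics/scene0.png

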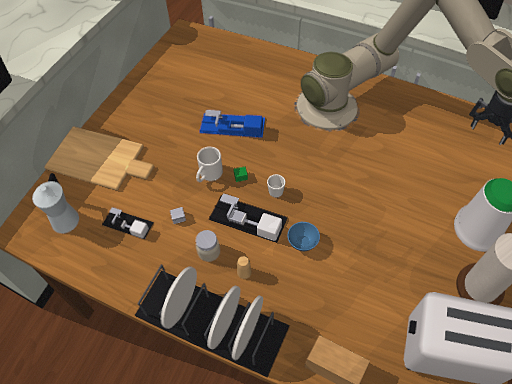

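Candidates (in the 800x600 top view): a large black dispenser at (410,275), a small black one at (585,187) and a blue one at (530,455). I choose the large black one. For the tin, the candidates are the steel one in its bay at (427,260), the spare at (517,228) and the green look-alike at (460,346); I want the one in the bay.

Run:
```python
from h import *
up('top0',215,150,310,200,8,'crop1')
```

```text
(no output)
```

View pics/crop1.png

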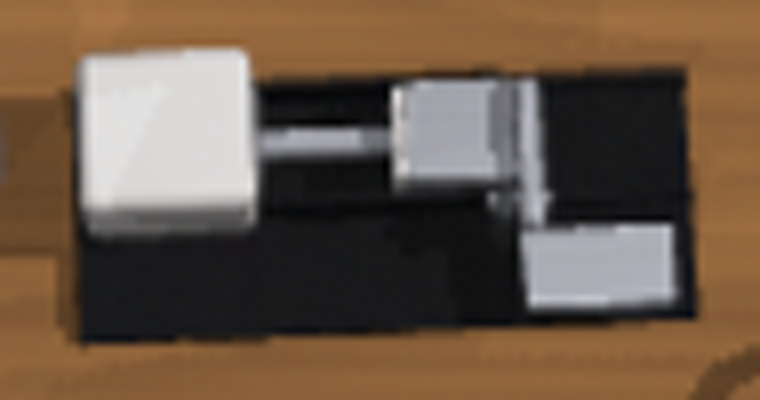

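The crop shows the black dispenser with white housing, its plate corners at about (696,318), (686,68) and (78,343), and the key plate at (521–678, 223–308). The key faces the robot side.

```bash
cat > fit.py <<'E'
from h import *
from scipy.optimize import least_squares
D=np.array([[65,-67,6],[65,27,6],[-160,-67,6],[0,-36,28],[54,-36,28],[54,-64,28],[0,-64,28]])/1e3
u=np.array([[696,318],[686,68],[78,343],[521,229],[672,223],[678,302],[529,308]])
px=np.array([215,150])+(u+.5)/8-.5
c=load('top0')
def W(p,D): 
    cs,s=np.cos(p[2]),np.sin(p[2]); return D@np.array([[cs,s,0],[-s,cs,0],[0,0,1]])+[p[0],p[1],0]
r=least_squares(lambda p:(proj(c,W(p,D))-px).ravel(),[.42,-.02,-1.57])
p=r.x
E
python3 - <<'E'
from fit import *
print(p,r.fun.round(2).reshape(-1,2).tolist())
for n,q in dict(key=[32,-50,28],apron=[32,0,6],gate=[0,0,36]).items(): print(n,W(p,np.array([q])/1e3))
np.save('p',p)
for uv,z in (((517/800*512,228*.64),.03),((519*.64,333*.64),.085),((390*.64,340*.64),.055),((460*.64,346*.64),.03)): print(unproj(c,uv,z))
E
```

```text
[ 0.57657107 -0.11114224 -1.52892437] [[0.47, 0.11], [-0.2, -0.14], [0.16, -0.08], [0.09, 0.12], [0.04, 0.17], [-0.14, -0.07], [-0.41, -0.11]]
key [[ 0.5279544  -0.14520717  0.028     ]]
apron [[ 0.57791058 -0.14311419  0.006     ]]
gate [[ 0.57657107 -0.11114224  0.036     ]]
[[ 0.63642771 -0.26170396  0.03      ]]
[[ 0.43475973 -0.24773238  0.085     ]]
[[ 0.42517807 -0.02650354  0.055     ]]
[[ 0.41706982 -0.15240691  0.03      ]]
```

Request:
{"op": "play_rows", "data": {
  "jaw": [3.6,3.6,3.6,3.6,3.6,3.6,3.6,3.6],
  "slide": [
    [-2.9,-2.75,0],
    [-5.8,-5.5,0],
    [-8.7,-8.25,0],
    [-11.6,-11,0],
    [-14.5,-13.75,0],
    [-17.4,-16.5,0],
    [-20.3,-19.25,0],
    [-23.2,-22,0]
  ],
  "roll": [0.12,0.24,0.36,0.48,0.6,0.72,0.84,0.96]
}}

```text
t: 0.77
ee_pos: [0.3113, 0.255, 0.1978]
orientation: [[-0.331, 0.944, -0.0], [0.944, 0.331, -0.0], [0.0, -0.0, -1.0]]
contact_force: [0.6, 0.7, 0.2]
width: 0.0359
grip_force: 0.0
```

```bash
cat > go.py <<'E'
from fit import *
import sys
def go(x,y,z):
    s=robot.sense();R=s['orientation'];t=W(p,np.array([[x,y,z]])/1e3)[0]
    d=R.T@(t-s['ee_pos'])*100; yd=R.T@np.array([-np.sin(p[2]),np.cos(p[2]),0])
    print('slide cm',d.round(2),'roll',np.arctan2(-yd[0],yd[1]).round(3),'ee',s['ee_pos'].round(4),'w',s['width'],'F',s['contact_force'].round(1),'t',s['t'],'tilt',R[:,2].round(3))
go(*map(float,sys.argv[1:]))
E
python3 go.py 40 -25 110
```

```text
slide cm [-46.43   9.35   8.77] roll 0.296 ee [0.3113 0.255  0.1978] w 0.035921527109305275 F [0.6 0.7 0.2] t 0.7667 tilt [-0. -0. -1.]
```

Request:
{"op": "play_rows", "data": {
  "jaw": [3.6,3.6,3.6,3.6,3.6,3.6,3.6,3.6],
  "slide": [
    [-4,0.8,0],
    [-8,1.6,0],
    [-12,2.4,0],
    [-16,3.2,0],
    [-20,4,0],
    [-24,4.8,0],
    [-28,5.6,0],
    [-32,6.4,0]
  ],
  "roll": [0.04,0.08,0.12,0.16,0.2,0.24,0.28,0.296]
}}

```text
t: 1.43
ee_pos: [0.4794, -0.0251, 0.1976]
orientation: [[-0.044, 0.999, -0.0], [0.999, 0.044, 0.0], [0.0, -0.0, -1.0]]
contact_force: [0.9, 1.3, -0.2]
width: 0.0359
grip_force: 0.0
```

```bash
python3 go.py 40 -25 110
```

```text
slide cm [-13.03   6.82   8.76] roll 0.003 ee [ 0.4794 -0.0251  0.1976] w 0.03592701294008948 F [ 0.9  1.3 -0.2] t 1.4333 tilt [-0.  0. -1.]
```

Request:
{"op": "play_rows", "data": {
  "jaw": [3.6,3.6,3.6,3.6,3.6,3.6,3.6,3.6],
  "slide": [
    [-3.5,1.7,0],
    [-7,3.4,0],
    [-10.5,5.1,0],
    [-13,6.8,0],
    [-13,6.8,4],
    [-13,6.8,8.7],
    [-13,6.8,8.7],
    [-13,6.8,8.7]
  ],
  "roll": [0,0,0,0,0,0,0,0]
}}

```text
t: 2.1
ee_pos: [0.5517, -0.1491, 0.109]
orientation: [[-0.047, 0.999, -0.005], [0.999, 0.047, 0.003], [0.003, -0.005, -1.0]]
contact_force: [-0.3, 0.9, 0.6]
width: 0.036
grip_force: 0.0
```

```bash
python3 go.py 40 -25 60
python3 - <<'E'
from h import *
cap('wrist','w1');cap('scene','s1');cap('top','t1')
a=cv2.resize(load('w1')['im'],(533,400)); 
b=cv2.resize(load('s1')['im'][170:260,190:310],None,fx=4,fy=4)[:400,:480]
cv2.imwrite('pics/w1b.png',cv2.resize(load('w1')['im'],(800,600))[:,:,::-1]);
E
```

```text
slide cm [-0.33  0.16  4.9 ] roll 0.005 ee [ 0.5517 -0.1491  0.109 ] w 0.03600085416958388 F [-0.3  0.9  0.6] t 2.1 tilt [-0.005  0.003 -1.   ]
```

View pics/w1b.png

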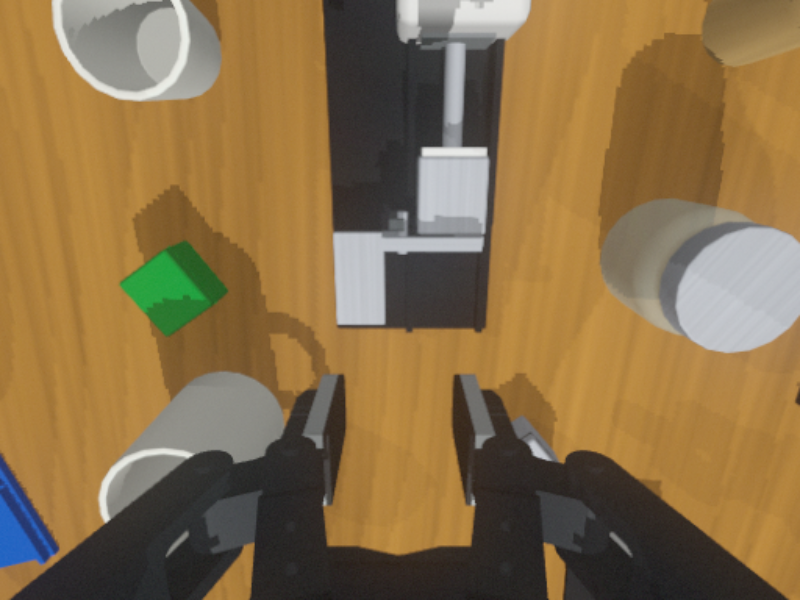

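The wrist view shows the dispenser ahead of the fingers, with the key at (334–385, 232–326), the gate bar at y≈243, and the finger tips at (331,375) and (467,375). I'll check the fit with this camera.

Run:
```python
from fit import *
w=load('w1')
q=np.array([[54,-64,28],[54,-36,28],[0,-64,28],[65,-67,6],[65,27,6],[-1,-18,36]])/1e3
print((proj(w,W(p,q))*1.5625).round(0).tolist())
print((unproj(w,np.array([[337,326],[385,326],[334,232]])/1.5625,.028)-W(p,q[:3])).round(4))
s=robot.sense();R=s['orientation']
for zz in (0,-.005,-.01):print((proj(w,s['ee_pos']+np.array([[0,-.018,zz],[0,.018,zz],[.011,-.018,zz],[-.011,-.018,zz]])@R.T)*1.5625).round(0).tolist())
```

```text
[[333.0, 319.0], [382.0, 320.0], [329.0, 226.0], [334.0, 323.0], [483.0, 324.0], [415.0, 227.0]]
[[ 0.0022 -0.004   0.    ]
 [ 0.0021 -0.0038  0.    ]
 [ 0.0025 -0.0031  0.    ]]
[[358.0, 357.0], [448.0, 357.0], [357.0, 331.0], [358.0, 382.0]]
[[357.0, 362.0], [450.0, 362.0], [356.0, 336.0], [357.0, 388.0]]
[[355.0, 368.0], [451.0, 368.0], [355.0, 341.0], [356.0, 394.0]]
```

Request:
{"op": "play_rows", "data": {
  "jaw": [4.0,4.0,4.0,4.0,4.0],
  "slide": [
    [-0.3,0.1,2],
    [-0.3,0.1,4.4],
    [-0.3,0.1,4.4],
    [-0.3,0.1,4.4],
    [-0.3,0.1,4.4]
  ],
  "roll": [0,0,0,0,0]
}}

```text
t: 2.67
ee_pos: [0.5552, -0.1529, 0.0691]
orientation: [[-0.047, 0.999, 0.003], [0.999, 0.047, -0.002], [-0.002, 0.003, -1.0]]
contact_force: [-0.2, -0.1, -0.2]
width: 0.04
grip_force: 0.0
```

```bash
python3 go.py 40 -25 30
python3 - <<'E'
from h import *
cap('scene','s2');cap('wrist','w2');up('s2',205,185,275,235,11,'s2b')
cv2.imwrite('pics/w2b.png',cv2.resize(load('w2')['im'],(800,600))[:,:,::-1]);
E
```

```text
slide cm [ 0.09 -0.2   3.91] roll 0.005 ee [ 0.5552 -0.1529  0.0691] w 0.03999134510075704 F [-0.2 -0.1 -0.2] t 2.6667 tilt [ 0.003 -0.002 -1.   ]
```

View pics/w2b.png

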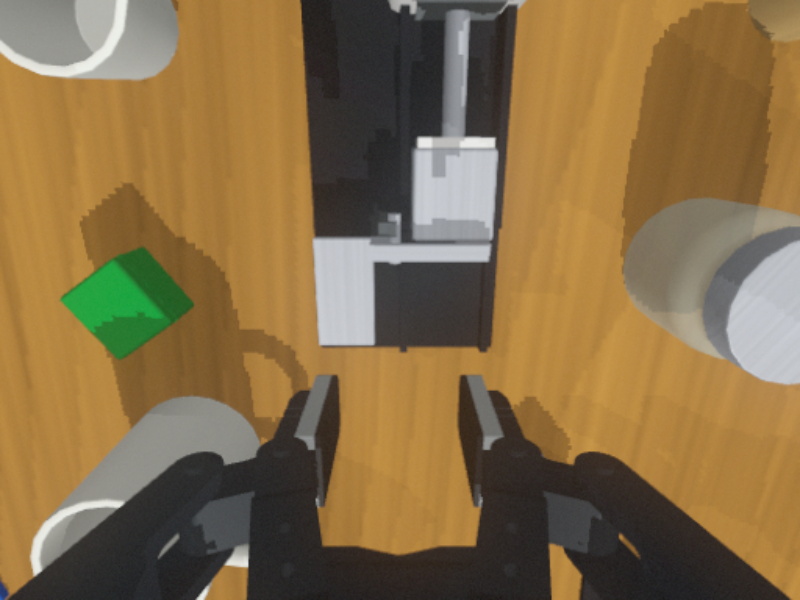

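The wrist view shows the tool centred over the key and lane. The pad tips at (330,375) and (470,375) look higher than predicted, so I'll check from the scene camera.

Run:
```python
from fit import *
w=load('s2')
s=robot.sense();R=s['orientation'];k=11
im=cv2.resize(w['im'][175:239,205:277,::-1],None,fx=k,fy=k,interpolation=cv2.INTER_CUBIC)
def dot(P,col):
    for q in (proj(w,P)-[205,175]+.5)*k: cv2.circle(im,tuple(int(v) for v in q),4,col,-1)
dot(s['ee_pos']+np.array([[sx*.011,sy*.02,0] for sx in(-1,1) for sy in (-1,1)])@R.T,(0,0,255))
dot(s['ee_pos']+np.array([[sx*.011,sy*.02,-.02] for sx in(-1,1) for sy in (-1,1)])@R.T,(255,0,0))
dot(W(p,np.array([[54,-64,28],[54,-36,28],[0,-64,28],[65,-67,6],[65,27,6]])/1e3),(0,255,0))
cv2.imwrite('pics/s2c.png',im[:600])
```

```text
(no output)
```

View pics/s2c.png

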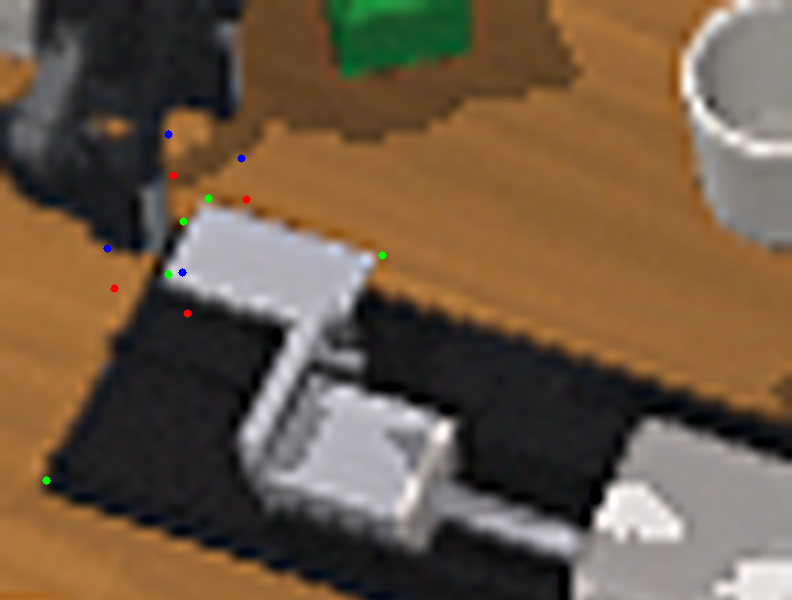

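The scene view confirms the dispenser fit (green dots). It also shows the pad bottoms at about (150,245) and (238,115), clearly above the predicted tips. I'll descend with care and look again.

Request:
{"op": "play_rows", "data": {
  "jaw": [4.0,4.0,4.0,4.0,4.0,4.0],
  "slide": [
    [0,-0.1,1],
    [0,-0.1,2],
    [0,-0.1,2.8],
    [0,-0.1,2.8],
    [0,-0.1,2.8],
    [0,-0.1,2.8]
  ],
  "roll": [0,0,0,0,0,0]
}}

```text
t: 3.27
ee_pos: [0.5532, -0.1527, 0.0388]
orientation: [[-0.047, 0.999, -0.0], [0.999, 0.047, 0.0], [0.0, -0.0, -1.0]]
contact_force: [0.5, -0.2, -1.0]
width: 0.0403
grip_force: 0.0
```

```bash
python3 go.py 40 -25 30
cat > ov.py <<'E'
from fit import *
import sys
f=sys.argv[1]; cap('scene','s'+f);cap('wrist','w'+f)
w=load('s'+f);s=robot.sense();R=s['orientation'];k=11
im=cv2.resize(w['im'][180:234,205:277,::-1],None,fx=k,fy=k,interpolation=cv2.INTER_CUBIC)
def dot(P,col):
    for q in (proj(w,P)-[205,180]+.5)*k: cv2.circle(im,tuple(int(v) for v in q),3,col,-1)
dot(s['ee_pos']+np.array([[sx*.011,sy*.02,0] for sx in(-1,1) for sy in (-1,1)])@R.T,(0,0,255))
dot(s['ee_pos']+np.array([[sx*.011,sy*.02,-.02] for sx in(-1,1) for sy in (-1,1)])@R.T,(255,0,0))
cv2.imwrite('pics/o'+f+'.png',im)
E
python3 ov.py 3
```

```text
slide cm [0.06 0.01 0.88] roll 0.005 ee [ 0.5532 -0.1527  0.0388] w 0.04029598564132366 F [ 0.5 -0.2 -1. ] t 3.2667 tilt [-0.  0. -1.]
```

View pics/o3.png

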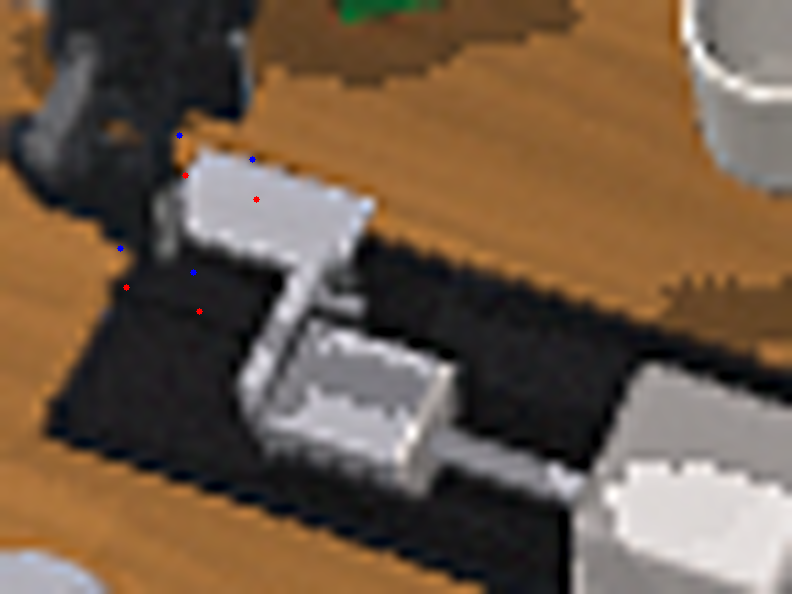

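The pads at (245,120) and (175,255) are still well above the key. I'll keep descending in guarded steps.

Request:
{"op": "play_rows", "data": {
  "jaw": [4.0,4.0,4.0],
  "slide": [
    [0,0,0.8],
    [0,0,0.8],
    [0,0,0.8]
  ],
  "roll": [0,0,0]
}}

```text
t: 3.62
ee_pos: [0.5528, -0.1525, 0.0303]
orientation: [[-0.047, 0.999, -0.001], [0.999, 0.047, 0.0], [0.001, -0.001, -1.0]]
contact_force: [0.2, -0.9, 0.8]
width: 0.0401
grip_force: 0.0
```

Request:
{"op": "play_rows", "data": {
  "jaw": [4.0,4.0,4.0],
  "slide": [
    [0,0,0.5],
    [0,0,0.5],
    [0,0,0.5]
  ],
  "roll": [0,0,0]
}}

```text
t: 3.87
ee_pos: [0.553, -0.1526, 0.0255]
orientation: [[-0.047, 0.999, -0.001], [0.999, 0.047, 0.0], [0.0, -0.0, -1.0]]
contact_force: [0.5, -1.0, -1.2]
width: 0.04
grip_force: 0.0
```

```bash
python3 go.py 40 -25 30;python3 ov.py 4
```

```text
slide cm [ 0.04  0.03 -0.45] roll 0.005 ee [ 0.553  -0.1526  0.0255] w 0.0400459145794992 F [ 0.5 -1.  -1.2] t 3.8667 tilt [-0.001  0.    -1.   ]
```

View pics/o4.png

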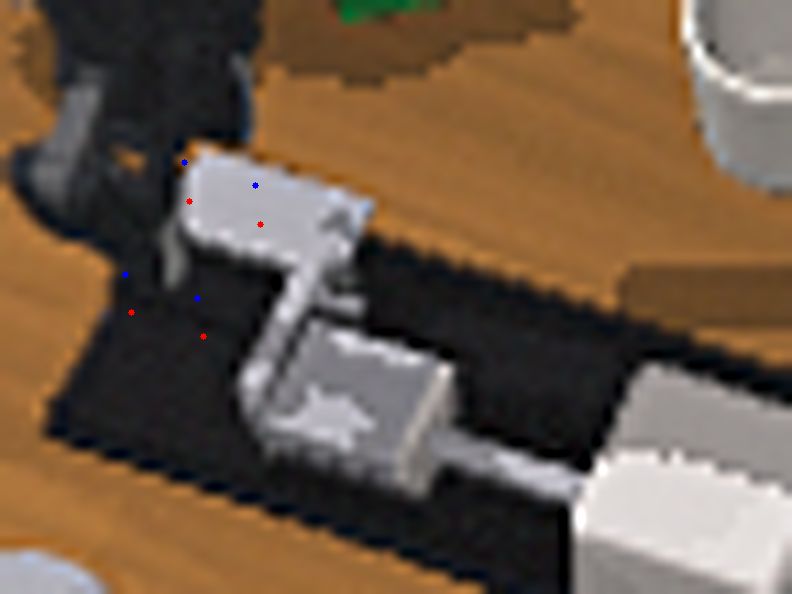

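The offset is unchanged: the pad bottoms at (248,145) and (178,285) are about 30 mm above the key. I'll go on.

Request:
{"op": "play_rows", "data": {
  "jaw": [4.0,4.0,4.0,4.0],
  "slide": [
    [0,0,0.5],
    [0,0,1.0],
    [0,0,1.5],
    [0,0,1.5]
  ],
  "roll": [0,0,0,0]
}}

```text
t: 4.3
ee_pos: [0.5525, -0.1524, 0.0095]
orientation: [[-0.047, 0.999, -0.002], [0.999, 0.047, 0.001], [0.001, -0.002, -1.0]]
contact_force: [0.4, 0.4, 0.0]
width: 0.0398
grip_force: 0.0
```

Request:
{"op": "play_rows", "data": {
  "jaw": [4.0,4.0,4.0],
  "slide": [
    [0,0,0.5],
    [0,0,0.5],
    [0,0,0.5]
  ],
  "roll": [0,0,0]
}}

```text
t: 4.55
ee_pos: [0.553, -0.1526, 0.0056]
orientation: [[-0.047, 0.999, -0.0], [0.999, 0.047, 0.0], [0.0, -0.0, -1.0]]
contact_force: [0.3, 0.6, 0.1]
width: 0.0399
grip_force: 0.0
```

```bash
python3 go.py 40 -25 30;python3 ov.py 5
```

```text
slide cm [ 0.05  0.03 -2.44] roll 0.005 ee [ 0.553  -0.1526  0.0056] w 0.03991629328675476 F [0.3 0.6 0.1] t 4.55 tilt [-0.  0. -1.]
```

View pics/o5.png

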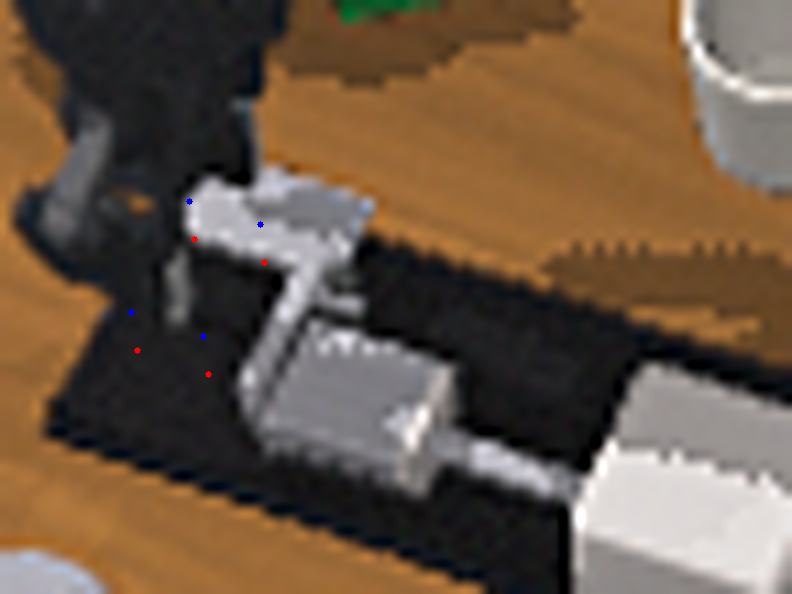

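The far pad at (250,180) is just over the key and the near one at (180,325) is over the lane. I'll shift 5 mm outward to clear the gate, then press in steps.

Request:
{"op": "play_rows", "data": {
  "jaw": [4.0,4.0,4.0,4.0],
  "slide": [
    [-0.5,0,0],
    [-0.5,0,0.5],
    [-0.5,0,0.5],
    [-0.5,0,0.5]
  ],
  "roll": [0,0,0,0]
}}

```text
t: 4.98
ee_pos: [0.5531, -0.1577, 0.0005]
orientation: [[-0.047, 0.999, -0.001], [0.999, 0.047, 0.0], [0.0, -0.001, -1.0]]
contact_force: [0.5, 0.0, -0.3]
width: 0.0403
grip_force: 0.0
```

Request:
{"op": "play_rows", "data": {
  "jaw": [4.0,4.0,4.0],
  "slide": [
    [0,0,0.4],
    [0,0,0.4],
    [0,0,0.4]
  ],
  "roll": [0,0,0]
}}

```text
t: 5.23
ee_pos: [0.5532, -0.1575, -0.0034]
orientation: [[-0.047, 0.999, -0.0], [0.999, 0.047, 0.0], [0.0, -0.0, -1.0]]
contact_force: [0.4, 0.2, -0.2]
width: 0.0402
grip_force: 0.0
```

Request:
{"op": "play_rows", "data": {
  "jaw": [4.0,4.0,4.0],
  "slide": [
    [0,0,0.3],
    [0,0,0.3],
    [0,0,0.3]
  ],
  "roll": [0,0,0]
}}

```text
t: 5.48
ee_pos: [0.5533, -0.1576, -0.0063]
orientation: [[-0.047, 0.999, -0.0], [0.999, 0.047, 0.0], [0.0, -0.0, -1.0]]
contact_force: [-0.3, 0.1, -0.2]
width: 0.0399
grip_force: 0.0
```

Request:
{"op": "play_rows", "data": {
  "jaw": [4.0,4.0,4.0],
  "slide": [
    [0,0,0.3],
    [0,0,0.3],
    [0,0,0.3]
  ],
  "roll": [0,0,0]
}}

```text
t: 5.73
ee_pos: [0.554, -0.1577, -0.0087]
orientation: [[-0.047, 0.999, 0.002], [0.999, 0.047, -0.0], [-0.001, 0.002, -1.0]]
contact_force: [1.4, 1.4, 4.5]
width: 0.0403
grip_force: 2.3
```

Request:
{"op": "play_rows", "data": {
  "jaw": [4.0,4.0,4.0],
  "slide": [
    [0,0,0.3],
    [0,0,0.3],
    [0,0,0.3]
  ],
  "roll": [0,0,0]
}}

```text
t: 5.98
ee_pos: [0.5546, -0.1579, -0.0112]
orientation: [[-0.047, 0.999, 0.003], [0.999, 0.047, -0.001], [-0.001, 0.003, -1.0]]
contact_force: [2.1, 2.2, 7.4]
width: 0.0398
grip_force: 3.6
```

Request:
{"op": "play_rows", "data": {
  "jaw": [4.0,4.0,4.0],
  "slide": [
    [0,0,0.3],
    [0,0,0.3],
    [0,0,0.3]
  ],
  "roll": [0,0,0]
}}

```text
t: 6.23
ee_pos: [0.5549, -0.1581, -0.0138]
orientation: [[-0.047, 0.999, 0.004], [0.999, 0.047, -0.002], [-0.002, 0.004, -1.0]]
contact_force: [2.7, 1.6, 11.1]
width: 0.04
grip_force: 4.8
```

Request:
{"op": "play_rows", "data": {
  "jaw": [4.0,4.0,4.0,4.0],
  "slide": [
    [0,0,0.3],
    [0,0,0.3],
    [0,0,0.3],
    [0,0,0.3]
  ],
  "roll": [0,0,0,0]
}}

```text
t: 6.57
ee_pos: [0.5551, -0.1585, -0.0166]
orientation: [[-0.047, 0.999, 0.005], [0.999, 0.047, -0.002], [-0.002, 0.004, -1.0]]
contact_force: [2.1, 1.2, 11.6]
width: 0.0401
grip_force: 7.0
```

```bash
python3 go.py 40 -25 30;python3 ov.py 6; python3 -c "
from h import *
a=load('s5')['im'].astype(int);b=load('s6')['im'].astype(int);print(abs(a-b).sum(2)[205:225,225:250].max(1))"
```

```text
slide cm [ 0.63 -0.13 -4.66] roll 0.005 ee [ 0.5551 -0.1585 -0.0166] w 0.0400540253310147 F [ 2.1  1.2 11.6] t 6.5667 tilt [ 0.005 -0.002 -1.   ]
[532 319 531 538 458 562 571 369 369 430 455 410 731 294 340 377 362 352
 372 248]
```

Request:
{"op": "play_rows", "data": {
  "jaw": [4.0,4.0,4.0,4.0,4.0,4.0,4.0,4.0],
  "slide": [
    [0,0,0.2],
    [0,0,0.2],
    [0,0,0.2],
    [0,0,0.2],
    [0,0,0.2],
    [0,0,0.2],
    [0,0,0.2],
    [0,0,0.2]
  ],
  "roll": [0,0,0,0,0,0,0,0]
}}

```text
t: 7.33
ee_pos: [0.5554, -0.1585, -0.0172]
orientation: [[-0.047, 0.999, 0.006], [0.999, 0.047, -0.003], [-0.003, 0.005, -1.0]]
contact_force: [-0.0, 1.3, 23.6]
width: 0.0397
grip_force: 13.2
```

Request:
{"op": "play_rows", "data": {
  "jaw": [4.0,4.0,4.0,4.0,4.0,4.0,4.0,4.0],
  "slide": [
    [0,0,0],
    [0,0,0],
    [0,0,0],
    [0,0,0],
    [0,0,0],
    [0,0,0],
    [0,0,0],
    [0,0,0]
  ],
  "roll": [0,0,0,0,0,0,0,0]
}}

```text
t: 8.0
ee_pos: [0.5554, -0.1585, -0.0172]
orientation: [[-0.047, 0.999, 0.006], [0.999, 0.047, -0.003], [-0.003, 0.005, -1.0]]
contact_force: [0.1, 1.7, 23.8]
width: 0.0401
grip_force: 13.2
```

```bash
python3 ov.py 7
python3 - <<'E'
from h import *
cap('top','t7')
a=cv2.imread('pics/o7.png'); b=cv2.resize(load('w7')['im'][:,:,::-1],(512,384)); t=cv2.resize(load('t7')['im'][140:210,215:320,::-1],None,fx=2.7,fy=2.7,interpolation=cv2.INTER_CUBIC)
o=np.zeros((600,800,3),np.uint8); a=cv2.resize(a[:,:550],None,fx=.8,fy=.8)[:384]; 
o[:384,:512]=cv2.resize(load('w7')['im'][:,:,::-1],(512,384)); o[:189,514:514+283]=t[:189,:283]
c=cv2.resize(load('s7')['im'][185:225,210:270,::-1],(324,216),interpolation=cv2.INTER_CUBIC); o[384:,:324]=c
d=cv2.resize(load('s7')['im'][170:260,190:310,::-1],(400,216),interpolation=cv2.INTER_CUBIC)
o[384:,330:730]=d
cv2.imwrite('pics/fin.png',o)
E
```

```text
(no output)
```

View pics/fin.png

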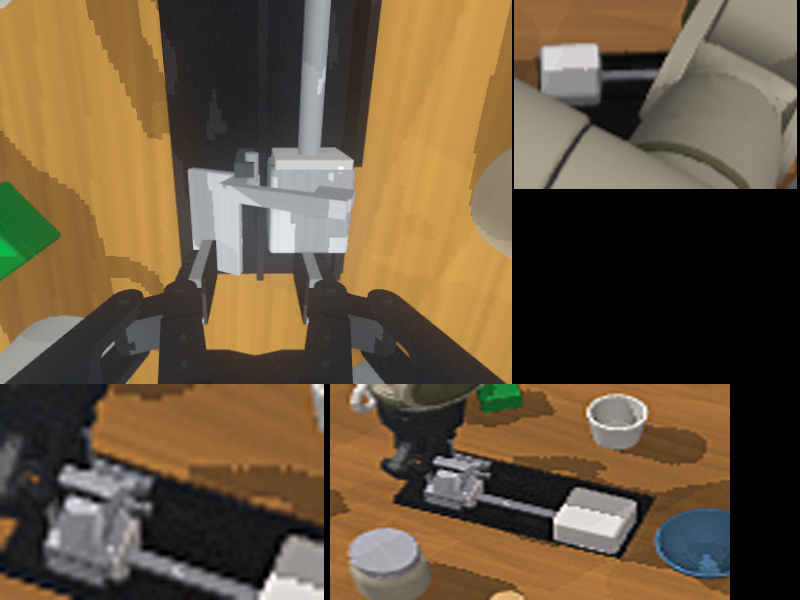

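The tin at (310,200) stands on the apron with its front against the right finger at (315,250), and the gate arm is lifted above it. The left finger holds the key down. I'll check where the tin is and that it's at rest.

Request:
{"op": "play_rows", "data": {
  "jaw": [4.0,4.0,4.0,4.0,4.0,4.0],
  "slide": [
    [0,0,0],
    [0,0,0],
    [0,0,0],
    [0,0,0],
    [0,0,0],
    [0,0,0]
  ],
  "roll": [0,0,0,0,0,0]
}}

```text
t: 8.65
ee_pos: [0.5554, -0.1585, -0.0172]
orientation: [[-0.047, 0.999, 0.006], [0.999, 0.047, -0.003], [-0.003, 0.005, -1.0]]
contact_force: [-0.7, 1.4, 24.6]
width: 0.0402
grip_force: 13.2
```

Run:
```python
from fit import *
cap('wrist','w8')
a=load('w7')['im'].astype(int);b=load('w8')['im'].astype(int);print('diff',abs(a-b).sum(2)[140:270,180:360].mean(),abs(a-b).sum(2)[140:270,180:360].max())
P=unproj(load('w8'),[[270,252],[347,252],[270,168],[352,168]],.036)-[p[0],p[1],0]
c,s=np.cos(p[2]),np.sin(p[2]);print(np.c_[P[:,0]*c+P[:,1]*s,-P[:,0]*s+P[:,1]*c].round(4)*1e3)
```

```text
diff 3.902820512820513 62
[[ 36.1 -16.2]
 [ 36.   18.9]
 [ -3.2 -17. ]
 [ -3.4  17. ]]
```

```bash
python3 -c "
from station import robot
print(robot.job_done())"
```

```text
the job is handed in; nothing more can be done
None
```

The job is handed in: one finger is holding the key down with the gate up, and the tea tin is at rest, upright on the apron against the other finger, its front about 36 mm past the gate.

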